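# Fit the wing handle to the specimen lift

### The job

The specimen lift on the bench is missing its handle. Pick the wing handle with the square hub and square bore, fit it over the lift's square spindle so that it sits fully home on the round seat, and let go. Leave the round-bored handle and the timer where they are.

Things in the scene. Friction and masses are not known exactly. Their poses are not given: they have to be found in the camera images.
- spindle_seat (a point): Centre of the specimen lift's round dark steel seat, 46 mm wide, 40 mm above the bench. On it stands a rigid upright spindle, 30 mm high: 20 mm square for 12 mm, then tapering to 8 mm square. x, y: square to its flats, z up. Fixed grey base 180 x 90 x 32 mm, from x = -40 to +140 mm; at x = 105 mm a 50 mm wide table with a fixed resin mount, top 28 mm above the seat.
- square_handle_center (a point): Centre, half-way up, of the loose handle that fits. Steel hub 40 x 40 mm, 34 mm high, square bore 24 mm right through, upright (z). Two wings, 18 mm thick, reach 54 mm along x and -x at mid-height; the hub faces at y and -y are free to grip. x, y: square to bore and hub. Lies flat on the bench; about 0.18 kg. Fits in any quarter turn, with room for the wings.
- round_handle_center (a point): Centre (half-way up) of another loose wing handle of the same size, metal and black grips, but with a round hub 40 mm across and a round bore of 22 mm: it does not fit. Leave it where it lies. Its wings lie along its x axis. The two handles may lie in each other's place.
- timer: White bench timer, 60 x 70 x 23 mm, standing loose on the bench; origin at the centre of its underside, z up. Leave it where it stands.
Not all that is in view belongs to the job. There is more than one size of the part that bears spindle_seat; the job needs the larger.

How it is judged:
By the outcome, as a careful person would: the job done as asked, in the order asked, and still so for the second after the job is handed in, with the robot touching nothing.
It also fails if it takes over 38 s, if anything falls off the work surface, if the arm or the gripper's body presses on something with over 40 N, if the wrist force passes 120 N, or if a joint passes its speed limit or range.

### The arm

A 6-joint arm with a two-finger parallel gripper is mounted at the origin on a cart in front of the work surface, level with it; the furniture and walls round the work are solid. World frame = base frame: x ahead of the robot, y to its left, z up, the work surface at z = 0. Lengths are in m, angles in rad, forces in N, time in s.
With the tool pointing down it reaches from about 0.3 to 0.775 m from the base axis. Payload 14.6 kg.
Tool frame: the origin (TCP) lies midway between the tips of the shut fingers; the grasp point (between the pads) lies 19 mm behind it; z points along the fingers, y is the line along which they close (so a half turn about z gives the same grasp; the last joint's range is limited). The gripper opens to 94 mm and grips with 3 to 60 N. Pads are 16 mm wide; open, the fingers measure 119 mm over their backs; the gripper's body (75 mm by 177 mm) begins 78 mm behind the grasp point.
Start: joints at [-1.197, 0.3, 1.521, -0, 1.321, -0.067], TCP at [0.235, -0.497, 0.172] pointing down, gripper open.
Joint ranges: [-3.03, 3.03], [-0.79, 2.21], [0.23, 2.52], [-1.04, 4.18], [0, 3.07], [-2.55, 2.55]. Speed limits (rad/s): [2.22, 2.22, 2.57, 3.14, 3.14, 3.14].

### API

Orientations are given as [roll, pitch, yaw] about the fixed x, y, z axes, in that order (R = Rz(yaw) Ry(pitch) Rx(roll)).
In Python, from station import telemetry, optics, ctrl gives the robot as it stands.
- The arm moves only by the tool carry_out, never from a script. Its argument "plan" is a list that holds one entry, the list of rows, each a list of 7 numbers: the shift along the tool's x, y, z in mm, then the turn, a rotation vector about the tool's x, y, z in rad, then the finger opening in mm, from 0 to 94. A call has 1 to 20 rows; each row shifts and turns the commanded pose from where the row before left it, along the tool's axes as they then stand; what a row does not reach is not made up. A row lasts 1/12 s, in which the tool goes at most 41.7 mm and 7.16 degrees, less where a joint would pass 70% of its speed; a pose out of reach is approached as far as the arm can. A call with a gripper value outside its range is refused whole. The fingers move at their own pace and stop on an object; "squeeze" is the grip in N (left out, the last holds). Time passes only in rows, so rows that do not move let the fingers close. It gives the time, the measured TCP pose, the force, the opening and the grip force at its end, in the units of the state.
- telemetry.get_obs(): the state, without advancing time (a new reading comes with each control period).
- optics.camera(name): name is "scene" or "side" or "wrist"; returns a dict with "pixels" (384x512x3 uint8, red, green, blue), "intrinsics" (3x3 intrinsics, pixels), "dist_coeffs" ([k1, k2, p1, p2, k3] as OpenCV has them; the pictures are not rectified), "origin" and "rotation" of the camera in the world. Camera axes: x right, y down, z forward; pixel columns grow to the right and rows downward; lengths in m; the calibration is good to about 2 mm. A picture is of the moment at which its call begins. There is no depth.
- ctrl.hand_in(): hands the job in; it is judged then, once.
The state is a dict: "time_s": time; "qpos": joint angles; "joint_vel": joint speeds; "tau": joint torques, N m; "ee_pos": TCP position; "eef_rot": TCP orientation; "force": force on the tool from outside, world axes, zero at the start; "moment": the same for the moment, N m; "grip_width": finger opening in m; "grip_force": force on a finger pad.
Only numpy, scipy, OpenCV 4.12 (cv2) and the standard library are available. Lean on these libraries where they do the work, as an engineer would, in place of code of your own. Each camera call takes 0.05 s, during which the arm holds its last target. There are 200 camera calls.

## Working session

There is one attempt and no reset: what is moved stays moved. The work goes in short steps, Python scripts to look and compute and a tool call to move; the robot and the scene stay as the last step left them, time stands still between calls to the robot, and variables do not carry over. Pictures are saved under pics/ and viewed, at most 10 in all, crops included, and the job is handed in when it is done.

Besides the shell and the picture viewer there is one more tool, called after "Call:" as a command line: name --argument value ..., lists and objects as JSON in quotes. carry_out: Moves the arm, as the interface text tells. Its arguments: {"type":"object","properties":{"plan":{"type":"array","items":{"type":"array","items":{"type":"array","items":{"type":"number"}}}},"squeeze":{"type":"number"}},"required":["plan"]}

```bash
mkdir -p pics; cat > h.py <<'E'
import numpy as np, cv2
from station import telemetry, optics, ctrl
def cam(n):
    return optics.camera(n)
def save(p,f): cv2.imwrite('pics/'+f,cv2.cvtColor(p,cv2.COLOR_RGB2BGR))
def ray(c,uv):
    q=cv2.undistortPoints(np.array(uv,float).reshape(-1,1,2),np.array(c['intrinsics'],float),np.array(c['dist_coeffs'],float)).reshape(-1,2)
    d=np.c_[q,np.ones(len(q))]@np.array(c['rotation']).T
    return np.array(c['origin']),d
def onz(c,uv,z):
    o,d=ray(c,uv); return o+d*((z-o[2])/d[:,2])[:,None]
def proj(c,P):
    R=np.array(c['rotation']); t=-R.T@np.array(c['origin'])
    return cv2.projectPoints(np.array(P,float).reshape(-1,3),cv2.Rodrigues(R.T)[0],t,np.array(c['intrinsics'],float),np.array(c['dist_coeffs'],float))[0].reshape(-1,2)
E
python3 - <<'E'
from h import *
import pickle
cs={n:cam(n) for n in ('scene','side','wrist')}
pickle.dump(cs,open('c0.pkl','wb'))
for n in cs: print(n,cs[n]['origin'],np.round(cs[n]['rotation'],2).tolist(),cs[n]['intrinsics'][0][0]); save(cs[n]['pixels'],n+'0.png')
print(telemetry.get_obs())
E
```

```text
scene [-0.2787547   0.53761653  0.69505857] [-2.1, 0.01, -2.36] 443.13562794770473
side [ 0.25856673 -0.89134553  0.54162837] [-2.17, 0.01, -0.3] 367.4628861120865
wrist [ 0.29573369 -0.46811266  0.38294746] [2.91, 0.0, -1.13] 272.6970921952746
{'time_s': 0.15, 'qpos': array([-1.19660488e+00,  3.00359052e-01,  1.52139220e+00, -1.68208264e-05,
        1.32071219e+00, -6.65903504e-02]), 'joint_vel': array([ 7.36672866e-04, -1.54581020e-03, -8.59327697e-04, -6.98363058e-05,
        3.52694317e-04, -2.33608716e-04]), 'tau': array([ 8.85389927e-04, -5.31963265e+01, -3.52818525e+01,  7.08368607e-02,
        2.36389157e-02, -1.00890413e-04]), 'ee_pos': array([ 0.23457468, -0.49723097,  0.17152771]), 'eef_rot': array([-3.14072271e+00, -4.16856664e-05,  4.40785946e-01]), 'force': array([ 0.42584512, -0.05568871, -0.57521489]), 'moment': array([-0.05102432,  0.05864482,  0.08755334]), 'grip_force': 0.0, 'grip_width': 0.0939935893140853}
```

View pics/scene0.png

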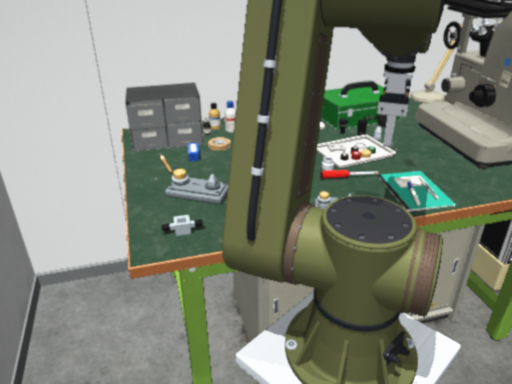

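View pics/side0.png

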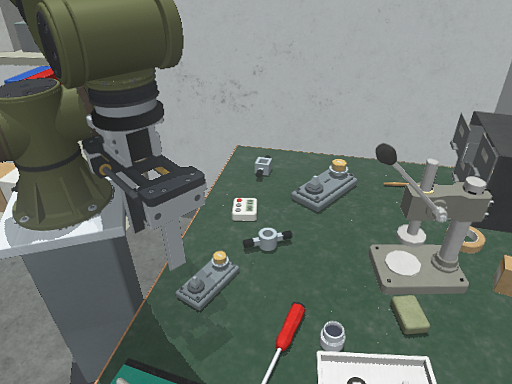

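The scene picture shows a handle at (182,225) and a lift at (196,188). A second, smaller lift is partly hidden near (323,200).

In the side picture:
- **Handles:** one is at (263,165) and looks square-hubbed. The other is at (267,238) and looks round.
- **Lifts:** the larger-looking one is at (325,187), the smaller at (208,280).
- **Other objects:** the timer is at (244,209). The press at (420,270) and the collar at (333,335) are distractors.

I choose the handle at (263,165) and the lift at (325,187), and check both in one crop.

```bash
python3 - <<'E'
from h import *
import pickle
cs=pickle.load(open('c0.pkl','rb'))
a=cv2.resize(cs['scene']['pixels'][150:250,140:240],(500,500),interpolation=cv2.INTER_CUBIC)
b=cv2.resize(cs['side']['pixels'][145:220,240:365],None,fx=4.8,fy=4.8,interpolation=cv2.INTER_CUBIC)
save(a[:,:],'cs.png'); 
c=np.zeros((600,800,3),np.uint8); a=cv2.resize(a,(400,400)); b=cv2.resize(cs['side']['pixels'][145:275,240:370],(400,400),interpolation=cv2.INTER_CUBIC)
c[:400,:400]=a;c[:400,400:]=b
save(c[:400],'crop1.png')
S,D=cs['scene'],cs['side']
for n,p,q in [('h',(182,225),(263,165)),]:
    print(n,onz(S,[p],.025),onz(D,[q],.025))
print('lift big',onz(S,[(213,187)],.04),onz(D,[(314,190)],.04))
print('mount big',onz(S,[(180,175)],.068),onz(D,[(339,163)],.068))
print('small',onz(D,[(196,287),(220,257)],.04), 'round',onz(D,[(267,238)],.03),'timer',onz(D,[(244,209)],.023))
E
```

```text
Traceback (most recent call last):
  File "h.py", line 11, in onz
    o,d=ray(c,uv); return o+d*((z-o[2])/d[:,2])[:,None]
                                        ~^^^^^
IndexError: too many indices for array: array is 1-dimensional, but 2 were indexed
```

View pics/crop1.png

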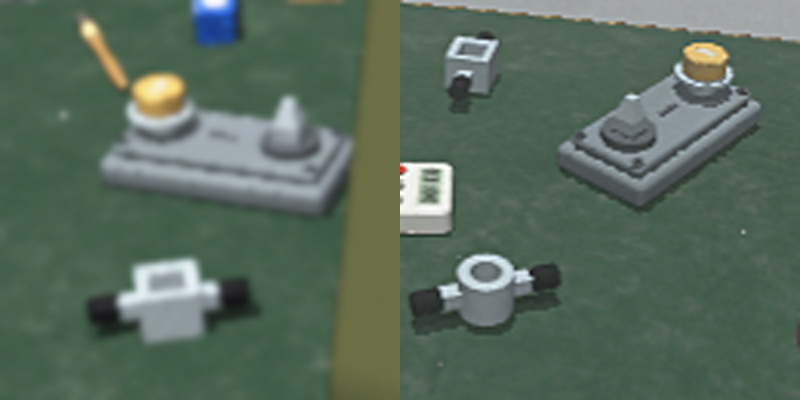

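The crop confirms the choice. The square hub and bore are at scene (182,221) and side (263,161), and the handle at (267,238) is round. The spindle tip is at scene (212.5,174) and side (315,176.5). The camera rotation comes as roll, pitch, yaw, so I'll fix the helper.

```bash
sed -i "s/^def cam(n):/from scipy.spatial.transform import Rotation as Ro\ndef cam(n):/; s/np.array(c\['rotation'\])/Ro.from_euler('xyz',c['rotation']).as_matrix()/" h.py; python3 - <<'E'
from h import *
import pickle
np.set_printoptions(precision=4,suppress=True)
cs=pickle.load(open('c0.pkl','rb'))
S,D=cs['scene'],cs['side']
def tri(p,q):
    o1,d1=ray(S,[p]);o2,d2=ray(D,[q]);d1=d1[0]/np.linalg.norm(d1);d2=d2[0]/np.linalg.norm(d2)
    t=np.linalg.lstsq(np.c_[d1,-d2],o2-o1,rcond=None)[0]; a=o1+t[0]*d1;b=o2+t[1]*d2
    return (a+b)/2,np.linalg.norm(a-b)
for n,p,q,z in [('bore top',(181.75,220.5),(262.8,160.9),.034),('tip',(212.5,174.2),(315.1,176.5),.07),('mount',(179.5,171.3),(339.5,161.3),.068)]:
    print(n,onz(S,[p],z),onz(D,[q],z),*tri(p,q))
print('wings scene', onz(S,[(140+88/4,150+309/4),(140+248/4,150+292/4)],.017))
print('wings side', onz(D,[(240+60/3.077,145+86/3.077),(240+86/3.077,145+36/3.077)],.017))
print('small',onz(D,[(194,284),(220,257)],[.04,.068]), 'round',onz(D,[(267,233),(249,243),(288,236)],.03),'timer',onz(D,[(244,205)],.023))
E
```

```text
bore top [[ 0.538  -0.0158  0.034 ]] [[ 0.5408 -0.0243  0.034 ]] [ 0.5425 -0.0188  0.0306] 0.0003557811894660125
tip [[ 0.622  -0.1988  0.07  ]] [[ 0.6187 -0.1996  0.07  ]] [ 0.6201 -0.198   0.0699] 0.0023252349457728123
mount [[ 0.7112 -0.1443  0.068 ]] [[ 0.7139 -0.1463  0.068 ]] [ 0.7138 -0.1458  0.0671] 0.0013142332220880965
wings scene [[ 0.5716  0.0259  0.017 ]
 [ 0.5102 -0.0606  0.017 ]]
wings side [[ 0.5205 -0.0575  0.017 ]
 [ 0.5728  0.0244  0.017 ]]
small [[ 0.2808 -0.426   0.04  ]
 [ 0.3359 -0.4014  0.068 ]] round [[ 0.4541 -0.3209  0.03  ]
 [ 0.4084 -0.3397  0.03  ]
 [ 0.4933 -0.3437  0.03  ]] timer [[ 0.437  -0.1981  0.023 ]]
```

Checks:
- **Lift:** spindle to mount measures 107 mm against 105 given, and heights agree. Its yaw is about 29°.
- **Handle:** centre is near (0.541, -0.018), with wings at about 56° yaw.

I'll move above the handle, then turn.

Call:
carry_out --plan '[[[24,-15.2,0,0,0,0,94],[24,-15.2,0,0,0,0,94],[24,-15.2,0,0,0,0,94],[24,-15.2,0,0,0,0,94],[24,-15.2,0,0,0,0,94],[24,-15.2,0,0,0,0,94],[24,-15.2,0,0,0,0,94],[24,-15.2,0,0,0,0,94],[24,-15.2,0,0,0,0,94],[24,-15.2,0,0,0,0,94],[24,-15.2,0,0,0,0,94],[24,-15.2,0,0,0,0,94],[24,-15.2,0,0,0,0,94],[24,-15.2,0,0,0,0,94],[24,-15.2,0,0,0,0,94],[24,-15.2,0,0,0,0,94],[24,-15.2,0,0,0,0,94],[24,-15.2,0,0,0,0,94],[24,-15.2,0,0,0,0,94],[24,-15.2,0,0,0,0,94]]]'

```text
time_s: 1.82
ee_pos: [0.5395, -0.0163, 0.1718]
eef_rot: [-3.141, 0.0, 0.441]
force: [0.1, -0.8, -0.6]
grip_width: 0.0936
grip_force: 0.0
```

Call:
carry_out --plan '[[[0,0,0,0,0,-0.107,94],[0,0,0,0,0,-0.107,94],[0,0,0,0,0,-0.107,94],[0,0,0,0,0,-0.107,94],[0,0,0,0,0,-0.107,94],[0,0,0,0,0,0,94],[0,0,0,0,0,0,94]]]'

```text
time_s: 2.4
ee_pos: [0.539, -0.0177, 0.1718]
eef_rot: [-3.141, 0.0, 0.972]
force: [0.2, -0.3, 1.1]
grip_width: 0.0938
grip_force: 0.0
```

```bash
python3 - <<'E'
from h import *
import pickle
c=cam('wrist'); pickle.dump(c,open('w1.pkl','wb'))
save(cv2.resize(c['pixels'],(800,600)),'w1.png'); print(telemetry.get_obs()['eef_rot'], proj(c,[[.541,-.018,.034],[.62,-.198,.07]]))
E
```

```text
[-3.14134692e+00  1.37709202e-04  9.71949746e-01] [[258.18492625 180.51995914]
 [388.72084593 266.24982831]]
```

View pics/w1.png

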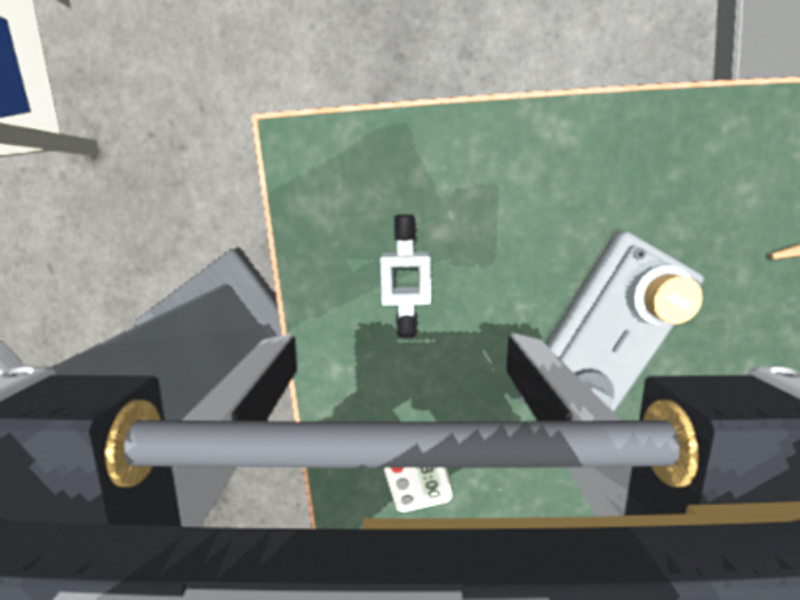

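The wrist view shows the square hub at (406,279) in the enlarged picture, with its wings along the image columns, i.e. the tool's x axis. The lift's mount is at (668,297). The spindle is half hidden behind a finger at about (595,385). Next I measure the hub and wings by mask.

```bash
cat > hub.py <<'E'
from h import *
def corners(c,roi,th=175):
    x0,y0,x1,y1=roi; g=c['pixels'][y0:y1,x0:x1].min(2)
    m=cv2.resize((g).astype(np.uint8),None,fx=4,fy=4,interpolation=cv2.INTER_CUBIC)>th
    return m
E
python3 - <<'E'
from h import *
import pickle
np.set_printoptions(precision=4,suppress=True)
c=pickle.load(open('w1.pkl','rb')); p=c['pixels'].astype(int)
x0,y0,x1,y1=225,120,295,230
g=p[y0:y1,x0:x1].min(2)
m=(g>150).astype(np.uint8)
hub=cv2.morphologyEx(m,cv2.MORPH_CLOSE,np.ones((25,25)))
hub=cv2.morphologyEx(hub,cv2.MORPH_OPEN,np.ones((19,19)))
ct=max(cv2.findContours(hub,cv2.RETR_EXTERNAL,cv2.CHAIN_APPROX_NONE)[0],key=cv2.contourArea)
r=cv2.minAreaRect(ct); b=cv2.boxPoints(r)+[x0,y0]
P=onz(c,b,.034);print(r,P.mean(0),[np.linalg.norm(P[i]-P[i-1]) for i in range(4)],[np.degrees(np.arctan2(*(P[i]-P[i-1])[[1,0]])) for i in range(4)])
k=(p[y0:y1,x0:x1].max(2)<45).astype(np.uint8)
n,l,s,ce=cv2.connectedComponentsWithStats(k)
for i in range(1,n):
    if s[i,4]>60: print(s[i],ce[i]+[x0,y0],onz(c,[ce[i]+[x0,y0]],.017))
E
```

```text
((34.5, 54.5), (41.0, 31.0), 90.0) [ 0.5466 -0.0128  0.034 ] [np.float64(0.053840493421203936), np.float64(0.03951809141920453), np.float64(0.05384264965880018), np.float64(0.04090418941929558)] [np.float64(55.11607098717424), np.float64(-34.26843082473384), np.float64(-123.40886665936888), np.float64(145.73268438077795)]
```

```bash
python3 - <<'E'
from h import *
import pickle
np.set_printoptions(precision=4,suppress=True)
c=pickle.load(open('w1.pkl','rb')); p=c['pixels'].astype(int)
f=lambda a:(np.array(a,float)+.5)/1.5625-.5
P=onz(c,f([(381,254),(431,255),(431,304),(381,304)]),.034)
print(P.mean(0),[np.linalg.norm(P[i]-P[i-1]) for i in range(4)])
g=p.min(2)
for r in (165,168,186,189): print(r,g[r,238:282])
for q in (160,178,198): pass
print('col',g[155:205,247],g[155:205,272])
T=onz(c,f([(404.5,214),(406.5,337)]),.02); d=T[0]-T[1]; print(T.mean(0),np.linalg.norm(d),np.degrees(np.arctan2(d[1],d[0])))
o=telemetry.get_obs(); d=P.mean(0)-o['ee_pos'];y=o['eef_rot'][2];print('tool dx,dy',d[0]*np.cos(y)+d[1]*np.sin(y),d[0]*np.sin(y)-d[1]*np.cos(y),np.degrees(y))
M=onz(c,f([(677,300)]),.068);S=onz(c,f([(595,385)]),.04);print(M,S)
E
```

```text
[ 0.5439 -0.0171  0.034 ] [np.float64(0.04228767606744352), np.float64(0.041093233837277005), np.float64(0.041465814303822665), np.float64(0.04220111746330509)]
165 [105 105 103 101 109 181 255 255 255 255 255 255 255 255 255 255 255 255
 254 254 254 255 255 255 255 255 255 255 255 255 255 255 255 255 255 255
 252 178 112 106 108 110 105 105]
168 [103 105 102 101  98 172 255 255 254 253 254 254 255 255 255 255 255 255
 255 255 255 255 255 255 255 255 255 255 255 255 254 253 253 253 254 255
 249 165  99 105 113 114 116 113]
186 [120 121 122 125 123 141 219 254 254 253 254 253 219 149 142 152 152 151
 151 149 151 151 150 150 149 152 151 149 149 152 195 253 255 255 255 255
 255 234 114 102 114 116 111 113]
189 [115 114 114 115 109 129 224 255 255 255 255 255 255 254 255 255 255 255
 255 255 255 255 255 255 255 255 255 255 255 255 255 255 255 255 255 255
 255 242 128 109 117 119 115 116]
col [111 109 108 108 105 105 119 151 153 208 255 255 254 253 253 254 254 254
 254 254 254 254 254 254 254 254 254 253 253 253 253 253 254 255 255 255
 255 255 255 255 203 108 117 120 124 124 124 124 123 122] [109 107 104 102 105 113 138 152 177 243 255 255 254 254 254 254 254 254
 254 254 254 254 254 254 255 255 255 255 255 255 255 255 255 255 255 255
 255 255 255 239 131 107 110 114 114 114 112 113 111 114]
[ 0.5432 -0.0176  0.02  ] 0.10795498095815191 56.76526494001016
tool dx,dy 0.003227202945952674 0.003749392563764379 55.688618329482615
[[ 0.7112 -0.1426  0.068 ]] [[ 0.6289 -0.1871  0.04  ]]
```

Handle is at (0.5435, -0.0173), yaw about 56.7°. Its wing span measures 108 mm, which matches. I'll correct, descend so the tips are 6-7 mm above the bench, and grip.

Call:
carry_out --plan '[[[3.1,3.6,5,0,0,-0.018,94],[0,0,15,0,0,0,94],[0,0,15,0,0,0,94],[0,0,15,0,0,0,94],[0,0,15,0,0,0,94],[0,0,15,0,0,0,94],[0,0,15,0,0,0,94],[0,0,15,0,0,0,94],[0,0,15,0,0,0,94],[0,0,15,0,0,0,94],[0,0,15,0,0,0,94],[0,0,10,0,0,0,94],[0,0,0,0,0,0,94],[0,0,0,0,0,0,94]]]' --squeeze 25

```text
time_s: 3.62
ee_pos: [0.5438, -0.0171, 0.0068]
eef_rot: [-3.141, 0.0, 0.993]
force: [-1.0, 0.7, 1.4]
grip_width: 0.094
grip_force: 0.0
```

Call:
carry_out --plan '[[[0,0,0,0,0,0,30],[0,0,0,0,0,0,30],[0,0,0,0,0,0,30],[0,0,0,0,0,0,30],[0,0,0,0,0,0,30],[0,0,0,0,0,0,30],[0,0,0,0,0,0,30],[0,0,0,0,0,0,30],[0,0,0,0,0,0,30],[0,0,0,0,0,0,30]]]' --squeeze 25

```text
time_s: 4.45
ee_pos: [0.5438, -0.0171, 0.0069]
eef_rot: [-3.142, 0.0, 0.994]
force: [0.6, 0.6, 0.1]
grip_width: 0.0316
grip_force: 0.0
```

The width fell to 31.6 mm without force, so this isn't a clean grasp. I'll look.

```bash
python3 - <<'E'
from h import *
import pickle
o=telemetry.get_obs();print(o['grip_width'],o['grip_force'])
w=cam('wrist');d=cam('side');s=cam('scene');pickle.dump((w,d,s),open('g1.pkl','wb'))
c=np.zeros((600,800,3),np.uint8)
c[:300,:400]=cv2.resize(w['pixels'],(400,300))
c[:300,400:]=cv2.resize(d['pixels'][120:216,210:338],(400,300),interpolation=2)
c[300:,:400]=cv2.resize(s['pixels'][160:256,130:258],(400,300),interpolation=2)
c[300:,400:]=cv2.resize(w['pixels'][140:332,128:384],(400,300),interpolation=2)
save(c,'g1.png')
E
```

```text
0.03161790033383048 0.0
```

View pics/g1.png

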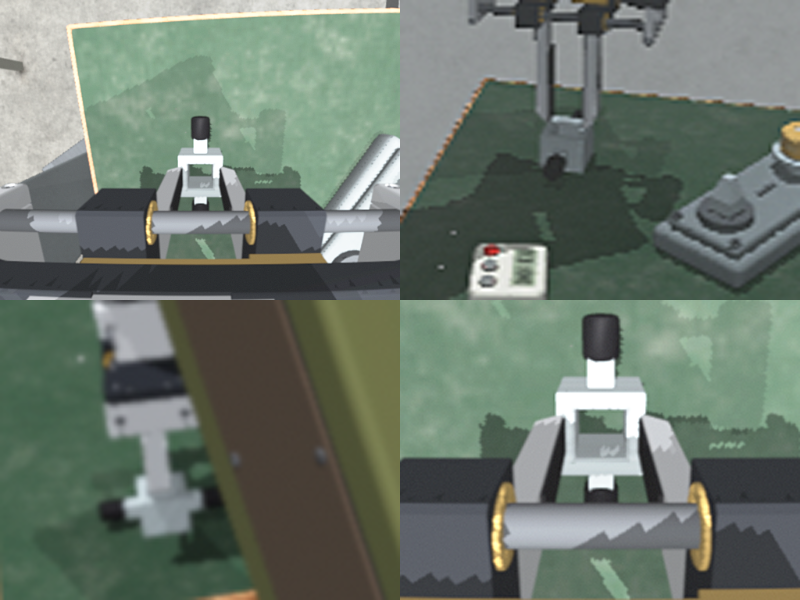

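```bash
python3 - <<'E'
from h import *
import pickle
np.set_printoptions(precision=1,suppress=True)
w,d,s=pickle.load(open('g1.pkl','rb'))
o=telemetry.get_obs();y=o['eef_rot'][2];t=o['ee_pos'];X=np.array([np.cos(y),np.sin(y),0]);Y=np.array([np.sin(y),-np.cos(y),0])
f=lambda q:(q-[128,140])*400/256+[400,300]
W=lambda a,b,z:[*(t+a*X+b*Y)[:2],z]
for n,L in [('hub top',[W(a,b,.034) for a,b in((.02,-.02),(.02,.02),(-.02,.02),(-.02,-.02))]),('pad tips inner32',[W(a,b,.007) for a,b in((.008,-.016),(-.008,-.016))]),('pad at z.034,b=20',[W(a,b,.034) for a,b in((.008,-.02),(-.008,-.02),(.008,.02))]),('b=16',[W(a,b,.034) for a,b in((.008,-.016),(-.008,-.016),(.008,.016))])]:
  print(n,f(proj(w,L)).tolist(), ((proj(d,L)-[210,120])*3.125+[400,0]).tolist())
E
```

```text
hub top [[556.2288374760988, 390.6763529474646], [645.6696087428654, 390.6932503913901], [643.5361693812551, 473.14480666732396], [558.3697470170224, 473.11945778380215]] [[550.4801111807355, 110.86515815702427], [592.2829563167668, 116.24426747752246], [581.4883792890981, 136.96820106129647], [538.4855529325139, 131.2429261856355]]
pad tips inner32 [[569.9505786038375, 400.082480517843], [570.4765811892805, 429.4721370192599]] [[551.2889050276053, 142.89485540936315], [546.6078198167588, 151.25352225432528]]
pad at z.034,b=20 [[556.8804303802259, 416.2752633401185], [557.737075606685, 449.2448088503589], [645.0202370318872, 416.294905652913]] [[546.9580624517309, 116.84819700147901], [542.1611479912277, 124.99774472338432], [589.114176681138, 122.32769230083677]]
b=16 [[565.6885419032051, 416.2820152839088], [566.3744680097915, 449.25615511906267], [636.2102251815713, 416.29773215822433]] [[551.1408496719257, 117.39100641959493], [546.3910539875808, 125.55427085057627], [584.8657775936001, 121.77459512173795]]
```

Call:
carry_out --plan '[[[0,0,0,0,0,0,20],[0,0,0,0,0,0,20],[0,0,0,0,0,0,20],[0,0,0,0,0,0,20],[0,0,0,0,0,0,20]]]' --squeeze 25

```text
time_s: 5.02
ee_pos: [0.5438, -0.0171, 0.007]
eef_rot: [-3.142, -0.0, 0.994]
force: [-0.0, -0.1, -0.3]
grip_width: 0.0203
grip_force: 0.0
```

```bash
python3 - <<'E'
from h import *
import pickle
o=telemetry.get_obs();print(o['grip_width'],o['grip_force'])
w=cam('wrist');d=cam('side');pickle.dump((w,d),open('g2.pkl','wb'))
c=np.zeros((400,800,3),np.uint8)
c[:,:400]=cv2.resize(w['pixels'][190:270,216:296],(400,400),interpolation=2)
c[:,400:]=cv2.resize(d['pixels'][120:190,230:300],(400,400),interpolation=2)
save(c,'g2.png')
E
```

```text
0.02029600221792187 0.0
```

View pics/g2.png

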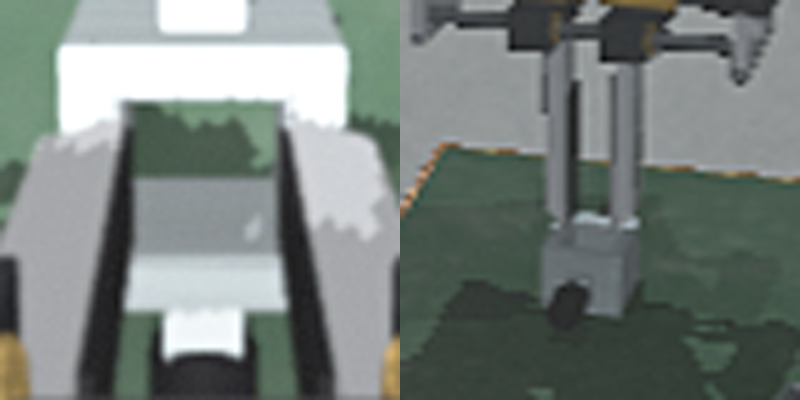

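The image shows the fingers in line with the hub walls and no force reading. They may be above the hub or passing through it. I'll open and look at where the tips really are.

Call:
carry_out --plan '[[[0,0,0,0,0,0,94],[0,0,0,0,0,0,94],[0,0,0,0,0,0,94],[0,0,0,0,0,0,94],[0,0,0,0,0,0,94],[0,0,0,0,0,0,94],[0,0,0,0,0,0,94],[0,0,0,0,0,0,94],[0,0,0,0,0,0,94],[0,0,0,0,0,0,94]]]'

```text
time_s: 5.95
ee_pos: [0.5438, -0.0171, 0.007]
eef_rot: [3.142, -0.0, 0.994]
force: [-0.2, 0.0, -0.4]
grip_width: 0.0831
grip_force: 0.0
```

```bash
python3 - <<'E'
from h import *
import pickle
o=telemetry.get_obs();print(o['grip_width'],o['ee_pos'],o['force'])
w=cam('wrist');d=cam('side');pickle.dump((w,d),open('g3.pkl','wb'))
y=o['eef_rot'][2];t=o['ee_pos'];Y=np.array([np.sin(y),-np.cos(y),0])
for b in(-.053,.053):
  for z in (.007,.034,.07): print(b,z,(proj(d,[[*(t+b*Y)[:2],z]])-[225,115])*5)
c=np.zeros((400,800,3),np.uint8)
c[:,:400]=cv2.resize(w['pixels'][160:290,190:320],(400,400),interpolation=2)
c[:,400:]=cv2.resize(d['pixels'][115:195,225:305],(400,400),interpolation=2)
save(c,'g3.png')
E
```

```text
0.08307810883366457 [ 0.54379849 -0.01713081  0.00695861] [-0.15435999  0.00856771 -0.37507676]
-0.053 0.007 [[102.38868386 252.00685291]]
-0.053 0.034 [[101.24163899 211.26296687]]
-0.053 0.07 [[ 99.66729477 155.14318216]]
0.053 0.007 [[279.6110003  276.14079802]]
0.053 0.034 [[280.99526693 234.78497962]]
0.053 0.07 [[282.89144968 177.77128334]]
```

View pics/g3.png

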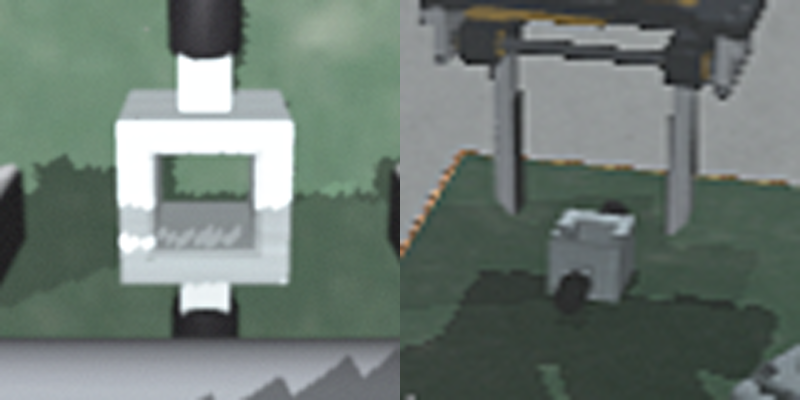

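The side view puts the open fingertips at crop rows 213 and 235, so they are at z of about 0.034, just over the hub top, while the reading says 0.007. The true tips are about 27 mm higher than reported. Sideways the hub is centred: columns 22 and 390 around 206. I'll lower by 22 mm while watching the force.

Call:
carry_out --plan '[[[0,0,4,0,0,0,94],[0,0,4,0,0,0,94],[0,0,4,0,0,0,94],[0,0,3,0,0,0,94],[0,0,3,0,0,0,94],[0,0,2,0,0,0,94],[0,0,0,0,0,0,94],[0,0,0,0,0,0,94]]]'

```text
time_s: 6.72
ee_pos: [0.5438, -0.0171, -0.0131]
eef_rot: [-3.141, 0.0, 0.994]
force: [-0.4, 0.2, 0.2]
grip_width: 0.0935
grip_force: 0.0
```

```bash
python3 - <<'E'
from h import *
import pickle
o=telemetry.get_obs();print(o['grip_width'],o['ee_pos'],o['force'])
d=cam('side');pickle.dump(d,open('g4.pkl','wb'))
y=o['eef_rot'][2];t=o['ee_pos'];Y=np.array([np.sin(y),-np.cos(y),0])
for b in(-.047,.047):
  for z in (.0,.007,.014,.034): print(b,z,(proj(d,[[*(t+b*Y)[:2],z]])-[225,115])*7)
save(cv2.resize(d['pixels'][115:195,225:305],(560,560),interpolation=2),'g4.png')
E
```

```text
0.09347748436218756 [ 0.54375828 -0.01711412 -0.01313008] [-0.3960631   0.24259588  0.21833421]
-0.047 0.0 [[157.34463591 369.21565689]]
-0.047 0.007 [[156.98328924 354.6706355 ]]
-0.047 0.014 [[156.6196006  340.02092684]]
-0.047 0.034 [[155.5674262  297.57925291]]
0.047 0.0 [[376.56291279 399.36609054]]
0.047 0.007 [[377.00414866 384.63369894]]
0.047 0.014 [[377.44801663 369.79271576]]
0.047 0.034 [[378.73085876 326.78245796]]
```

View pics/g4.png

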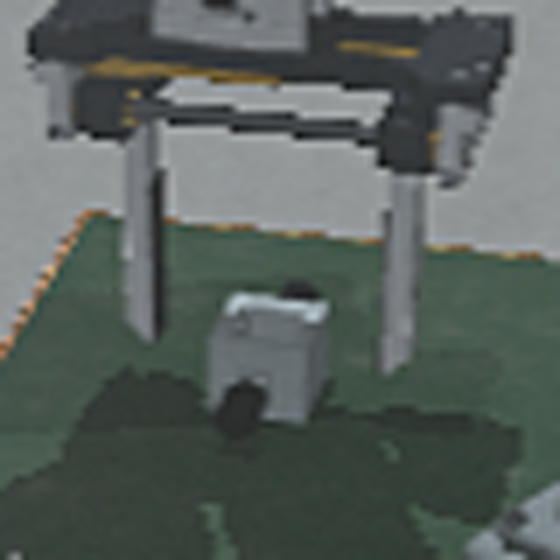

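The view shows the tips beside the hub at rows 340 and 372, i.e. z of about 0.014, which confirms the 27 mm offset. I'll go 6 mm lower and close.

Call:
carry_out --plan '[[[0,0,3,0,0,0,94],[0,0,3,0,0,0,94],[0,0,0,0,0,0,30],[0,0,0,0,0,0,30],[0,0,0,0,0,0,30],[0,0,0,0,0,0,30],[0,0,0,0,0,0,30],[0,0,0,0,0,0,30],[0,0,0,0,0,0,30],[0,0,0,0,0,0,30],[0,0,0,0,0,0,30],[0,0,0,0,0,0,30],[0,0,0,0,0,0,30]]]' --squeeze 25

```text
time_s: 7.85
ee_pos: [0.5438, -0.0171, -0.019]
eef_rot: [3.142, -0.0, 0.994]
force: [-0.1, -0.1, 0.9]
grip_width: 0.0395
grip_force: 25.0
```

Gripped: 39.5 mm at 25 N. I'll lift, carry to beside the spindle and turn to the lift's yaw.

Call:
carry_out --plan '[[[0,0,-5,0,0,0,30],[0,0,-10,0,0,0,30],[0,0,-15,0,0,0,30],[0,0,-15,0,0,0,30],[0,0,-15,0,0,0,30],[0,0,-15,0,0,0,30],[0,0,-15,0,0,0,30],[0,0,-15,0,0,0,30],[0,0,-10,0,0,0,30],[0,0,-5,0,0,0,30]]]'

```text
time_s: 8.68
ee_pos: [0.5443, -0.0172, 0.1029]
eef_rot: [3.14, -0.001, 0.994]
force: [0.3, -0.5, -2.2]
grip_width: 0.0397
grip_force: 25.0
```

Call:
carry_out --plan '[[[-9,6,0,0,0,0,30],[-18,12,0,0,0,0,30],[-18,12,0,0,0,0,30],[-18,12,0,0,0,0,30],[-18,12,0,0,0,0,30],[-18,12,0,0,0,0,30],[-18,12,0,0,0,0,30],[-18,12,0,0,0,0,30],[-18,12,0,0,0,0,30],[-18,12,0,0,0,0,30],[-15,9,0,0,0,0,30],[0,0,0,0,0,0.081,30],[0,0,0,0,0,0.081,30],[0,0,0,0,0,0.081,30],[0,0,0,0,0,0.081,30],[0,0,0,0,0,0.081,30],[0,0,0,0,0,0.081,30],[0,0,0,0,0,0,30],[0,0,0,0,0,0,30]]]'

```text
time_s: 10.27
ee_pos: [0.5449, -0.2405, 0.1002]
eef_rot: [-3.141, 0.001, 0.51]
force: [-0.6, -0.6, -2.1]
grip_width: 0.0399
grip_force: 25.0
```

```bash
python3 - <<'E'
from h import *
import pickle
w=cam('wrist');d=cam('side');pickle.dump((w,d),open('p1.pkl','wb'));print(telemetry.get_obs()['ee_pos'])
save(cv2.resize(w['pixels'][80:272,128:384],(800,600),interpolation=2),'p1.png')
print(w['origin'],(proj(w,[[.62,-.198,.07],[.62,-.198,.04],[.712,-.145,.068]])-[128,80])*3.125)
E
```

```text
[ 0.54511758 -0.24036064  0.10050923]
[ 0.60410277 -0.20724357  0.31160606] [[ 402.65144781   79.4212708 ]
 [ 402.77461417   87.17341795]
 [ 397.36973441 -357.01291832]]
```

View pics/p1.png

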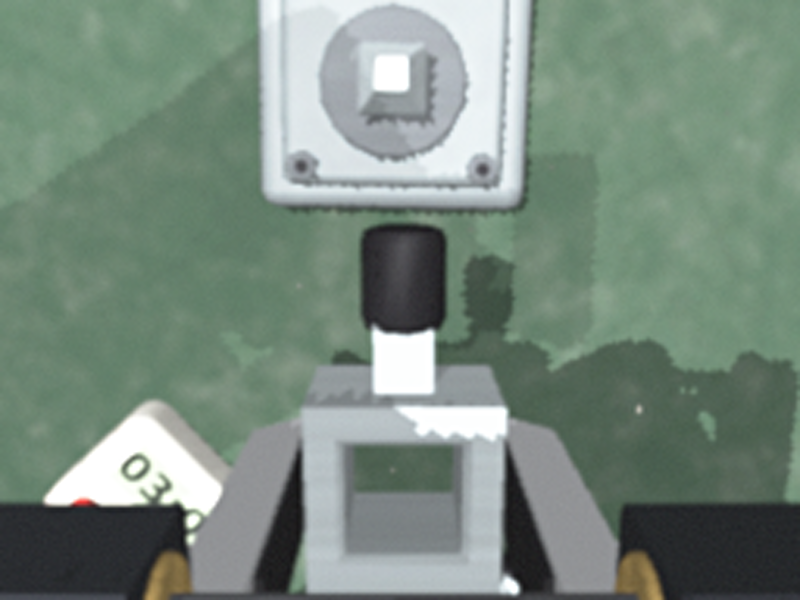

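The picture shows the spindle tip at (392,73) and the seat centred at (393,81). The held handle's bore corners are about (337,443), (468,443), (463,553) and (345,553), and the lift's two screws are at (301,165) and (482,168). The handle is square in the grip. Next I compute the offset.

```bash
python3 - <<'E'
from h import *
import pickle
np.set_printoptions(precision=4,suppress=True)
w,d=pickle.load(open('p1.pkl','rb'))
f=lambda a:np.array([128,80])+(np.array(a,float)+.5)/3.125-.5
o=telemetry.get_obs();y=o['eef_rot'][2];t=o['ee_pos'];print(y)
R=np.array([[np.cos(y),np.sin(y)],[np.sin(y),-np.cos(y)]])
for z in (.148,.1545,.16):
  B=onz(w,f([(337,443),(468,443),(463,553),(345,553)]),z);H=onz(w,f([(302,408),(508,406),(501,590),(306,590)]),z)
  s=lambda P:[round(np.linalg.norm(P[i]-P[i-1])*1e3,1) for i in range(4)]
  print(z,R@(B.mean(0)-t)[:2],s(B),R@(H.mean(0)-t)[:2],s(H))
T=onz(w,f([(374,54),(410,54),(411,92),(374,92)]),.07);print('tip',T.mean(0),np.linalg.norm(T[0]-T[1]),R@(T.mean(0)-t)[:2])
S=onz(w,f([(320,81),(467,81),(393,5),(393,158)]),.04);print('seat',S[:2].mean(0),np.linalg.norm(S[0]-S[1]),np.linalg.norm(S[2]-S[3]),R@(S[:2].mean(0)-t)[:2], R@(S[2:].mean(0)-t)[:2])
def ang(a,b,z): 
  P=onz(w,f([a,b]),z);v=R@(P[1]-P[0])[:2];return np.degrees(np.arctan2(v[0],v[1]))
print('ang screws',ang((301,165),(482,168),.033),'base',ang((280,201),(505,205),.03))
def angx(a,b,z):
  P=onz(w,f([a,b]),z);v=R@(P[1]-P[0])[:2];return np.degrees(np.arctan2(-v[1],v[0]))
print(angx((263,185),(260,10),.03),angx((524,185),(533,10),.03))
E
```

```text
0.510158203867255
0.148 [-0.0024 -0.0004] [np.float64(24.4), np.float64(26.5), np.float64(24.4), np.float64(24.7)] [-0.0029 -0.0002] [np.float64(40.4), np.float64(41.3), np.float64(40.8), np.float64(41.4)]
0.1545 [ 0.0004 -0.0004] [np.float64(23.4), np.float64(25.5), np.float64(23.4), np.float64(23.7)] [-0.0001 -0.0002] [np.float64(38.8), np.float64(39.7), np.float64(39.1), np.float64(39.7)]
0.16 [ 0.0027 -0.0004] [np.float64(22.6), np.float64(24.6), np.float64(22.6), np.float64(22.9)] [ 0.0023 -0.0002] [np.float64(37.4), np.float64(38.3), np.float64(37.8), np.float64(38.3)]
tip [ 0.6202 -0.1943  0.07  ] 0.009724892861079547 [ 0.088  -0.0035]
seat [ 0.6203 -0.1942  0.04  ] 0.04493314229611093 0.04503060637323773 [ 0.0882 -0.0036] [ 0.0876 -0.0037]
ang screws -0.9471870036902796 base -1.0160290478387812
-0.9895778908956306 -1.2925803813331638
```

Offset to the spindle is +88.5 mm in tool x and -3.3 mm in tool y, plus a turn of about +0.02 rad. The seat measures 45 mm wide and hub 40 mm, so both agree with what's given. I'll move over it and lower to just above the tip.

Call:
carry_out --plan '[[[4,-0.3,0,0,0,0,30],[10,-0.5,0,0,0,0,30],[15,-0.5,0,0,0,0,30],[15,-0.5,0,0,0,0,30],[15,-0.5,0,0,0,0,30],[15,-0.5,0,0,0,0,30],[10,-0.5,0,0,0,0,30],[4.5,0,0,0,0,0.02,30],[0,0,5,0,0,0,30],[0,0,10,0,0,0,30],[0,0,10,0,0,0,30],[0,0,10,0,0,0,30],[0,0,5,0,0,0,30],[0,0,0,0,0,0,30],[0,0,0,0,0,0,30],[0,0,0,0,0,0,30]]]'

```text
time_s: 11.7
ee_pos: [0.6213, -0.1944, 0.0614]
eef_rot: [3.141, -0.0, 0.488]
force: [1.0, 0.5, -2.1]
grip_width: 0.0398
grip_force: 25.0
```

```bash
python3 - <<'E'
from h import *
import pickle
w=cam('wrist');d=cam('side');s=cam('scene');pickle.dump((w,d,s),open('p2.pkl','wb'));o=telemetry.get_obs();print(o['ee_pos'],o['eef_rot'],o['force'])
c=np.zeros((400,800,3),np.uint8)
c[:,:400]=cv2.resize(w['pixels'][180:280,206:306],(400,400),interpolation=2)
c[:,400:]=cv2.resize(d['pixels'][125:215,275:365],(400,400),interpolation=2)
save(c,'p2.png')
E
```

```text
[ 0.62136621 -0.19432184  0.06150147] [ 3.14092962e+00 -5.86355254e-04  4.87786249e-01] [-0.24038113  0.3288833  -2.78704826]
```

View pics/p2.png

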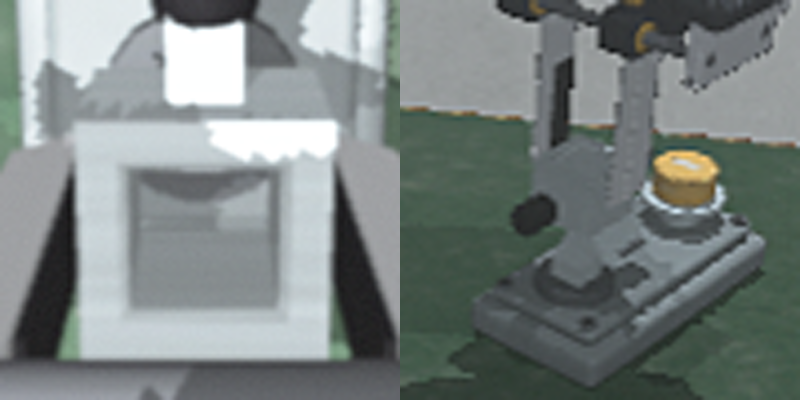

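The wrist crop shows the rear arc of the seat through the bore, spanning columns 140-268 with its lowest point at (204,200). That is centred on the bore, whose columns are 128-280. The side crop shows the hub directly over the spindle. I'll check numerically from the arc.

```bash
python3 - <<'E'
from h import *
import pickle
np.set_printoptions(precision=4,suppress=True)
w,d,s=pickle.load(open('p2.pkl','rb'))
f=lambda a:np.array([206,180])+(np.array(a,float)+.5)/4-.5
o=telemetry.get_obs();y=o['eef_rot'][2];t=o['ee_pos']
R=np.array([[np.cos(y),np.sin(y)],[np.sin(y),-np.cos(y)]])
P=onz(w,f([(140,175),(204,200),(268,175)]),.04)
rel=(P-t)[:,:2]@R.T; print('arc rel TCP',rel,'seat centre x',rel[1,0]+.023,'chord->y',(rel[0,1]+rel[2,1])/2, 'sagitta',rel[0,0]-rel[1,0],(rel[2,1]-rel[0,1]))
for z in (.108,.113): 
  H=onz(w,f([(128,165),(280,165),(280,312),(130,312)]),z); q=(H-t)[:,:2]@R.T; print(z,q.mean(0),np.ptp(q,0))
# front arc of seat seen ahead of the hub at (110..295,65), top ~ row 15
P=onz(w,f([(112,65),(293,65)]),.04);q=(P-t)[:,:2]@R.T;print('front chord',q,q.mean(0)); h=np.ptp(q[:,1])/2; print('centre x',q[:,0].mean()-np.sqrt(max(.023**2-h*h,0)))
# column gradient in the bore to confirm arc
g=w['pixels'].min(2); print(g[220:260:2,238:278:2])
E
```

```text
arc rel TCP [[-0.0163 -0.015 ]
 [-0.0223 -0.0005]
 [-0.0163  0.0139]] seat centre x 0.0006711665319786529 chord->y -0.0005455360353410011 sagitta 0.005994750848953446 0.028888469604051427
0.108 [-0.003  -0.0004] [0.0256 0.0248]
0.113 [-0.0008 -0.0004] [0.0248 0.024 ]
front chord [[ 0.0093 -0.0208]
 [ 0.0093  0.0191]] [ 0.0093 -0.0009]
centre x -0.0022248528891762147
[[191 188 188 188 188 187 187 187 187 186 186 187 185 184 189 196 184 191
  219 182]
 [137 129 119 122 130 133 134 154 158 156 159 158 139 127 125 123 121 122
  132 153]
 [130 111  97  95  96  96  95  96  94  94  93  95  94 100 107 115 111 115
  113 152]
 [129 118 122  98  97  95  99  98  97  99  98  96 101 113 118 119 143 165
  115 153]
 [128 118 138 131 119 107 100  98  97 100  97 115 122 127 144 163 169 163
  114 158]
 [130 117 137 136 138 134 132 121 121 120 130 144 161 168 171 169 171 157
  113 163]
 [137 118 137 138 140 138 138 138 140 139 136 141 165 169 170 168 171 156
  113 158]
 [135 115 133 130 127 126 127 126 127 124 125 143 157 156 155 156 155 145
  113 163]
 [137 117 136 130 128 129 126 127 125 126 125 142 1
[... 269 characters left out ...]
 137 135
  119 164]
 [138 126 134 134 136 134 135 136 136 135 137 136 137 135 135 138 137 136
  118 165]
 [142 128 135 132 135 134 134 134 138 135 134 135 134 135 133 135 133 134
  122 165]
 [145 128 133 133 133 133 133 133 135 134 132 133 134 133 134 134 134 132
  124 168]
 [143 131 135 133 134 134 134 135 133 133 133 134 134 133 135 135 135 134
  126 165]
 [149 133 135 135 134 136 133 133 133 135 132 135 134 134 135 133 134 133
  132 165]
 [153 134 135 137 137 138 136 134 136 137 136 137 136 135 135 139 137 136
  135 176]
 [162 142 143 143 140 142 141 144 141 142 141 142 142 143 142 142 142 144
  147 184]
 [180 180 181 180 180 183 182 182 183 182 185 184 185 182 184 182 182 181
  180 181]]
```

Aligned within about 1 mm. Lowering in stages, watching the force.

Call:
carry_out --plan '[[[0,0,3,0,0,0,30],[0,0,3,0,0,0,30],[0,0,3,0,0,0,30],[0,0,3,0,0,0,30],[0,0,3,0,0,0,30],[0,0,3,0,0,0,30],[0,0,2,0,0,0,30],[0,0,0,0,0,0,30]]]'

```text
time_s: 12.52
ee_pos: [0.6209, -0.1941, 0.0403]
eef_rot: [-3.141, 0.001, 0.488]
force: [0.1, -0.3, -1.8]
grip_width: 0.0398
grip_force: 25.0
```

Call:
carry_out --plan '[[[0,0,1.5,0,0,0,30],[0,0,1.5,0,0,0,30],[0,0,1.5,0,0,0,30],[0,0,1.5,0,0,0,30],[0,0,1.5,0,0,0,30],[0,0,0.5,0,0,0,30],[0,0,0,0,0,0,30]]]'

```text
time_s: 13.1
ee_pos: [0.6211, -0.1942, 0.0328]
eef_rot: [-3.141, 0.0, 0.488]
force: [-0.1, -0.4, -2.8]
grip_width: 0.0395
grip_force: 25.0
```

Call:
carry_out --plan '[[[0,0,1.5,0,0,0,30],[0,0,1.5,0,0,0,30],[0,0,1.5,0,0,0,30],[0,0,1.5,0,0,0,30],[0,0,1,0,0,0,30],[0,0,0,0,0,0,30]]]'

```text
time_s: 13.6
ee_pos: [0.621, -0.1941, 0.0256]
eef_rot: [-3.141, 0.0, 0.488]
force: [-0.2, 0.5, -2.0]
grip_width: 0.0396
grip_force: 25.0
```

Call:
carry_out --plan '[[[0,0,1,0,0,0,30],[0,0,1,0,0,0,30],[0,0,0,0,0,0,30]]]'

```text
time_s: 13.85
ee_pos: [0.6211, -0.1942, 0.0237]
eef_rot: [-3.141, 0.0, 0.488]
force: [-1.1, -1.1, -2.5]
grip_width: 0.0395
grip_force: 25.0
```

From the bench (reading -0.019 at bottom z = 0), contact with the seat should come at about 0.021.

Call:
carry_out --plan '[[[0,0,1,0,0,0,30],[0,0,0.7,0,0,0,30],[0,0,0.5,0,0,0,30],[0,0,0.5,0,0,0,30],[0,0,0,0,0,0,30]]]'

```text
time_s: 14.27
ee_pos: [0.6211, -0.1942, 0.0211]
eef_rot: [-3.141, 0.0, 0.488]
force: [-0.3, 0.3, -1.8]
grip_width: 0.0394
grip_force: 25.0
```

Call:
carry_out --plan '[[[0,0,0.5,0,0,0,30],[0,0,0.5,0,0,0,30],[0,0,0,0,0,0,30],[0,0,0,0,0,0,30]]]'

```text
time_s: 14.6
ee_pos: [0.6212, -0.1942, 0.021]
eef_rot: [3.141, -0.0, 0.488]
force: [-3.5, 1.1, 5.0]
grip_width: 0.0396
grip_force: 25.0
```

Contact, +5 N, at the predicted height. Releasing and retreating straight up.

Call:
carry_out --plan '[[[0,0,0,0,0,0,60],[0,0,0,0,0,0,60],[0,0,0,0,0,0,60],[0,0,0,0,0,0,80],[0,0,0,0,0,0,80],[0,0,0,0,0,0,80],[0,0,0,0,0,0,80],[0,0,0,0,0,0,80]]]'

```text
time_s: 15.27
ee_pos: [0.6211, -0.1942, 0.0202]
eef_rot: [3.142, 0.0, 0.488]
force: [-0.3, 0.1, -0.5]
grip_width: 0.0795
grip_force: 0.0
```

Call:
carry_out --plan '[[[0,0,-5,0,0,0,80],[0,0,-10,0,0,0,80],[0,0,-15,0,0,0,80],[0,0,-15,0,0,0,80],[0,0,-15,0,0,0,80],[0,0,-15,0,0,0,80],[0,0,-15,0,0,0,80],[0,0,-15,0,0,0,80],[0,0,-15,0,0,0,80],[0,0,-10,0,0,0,80],[0,0,0,0,0,0,80],[0,0,0,0,0,0,80]]]'

```text
time_s: 16.27
ee_pos: [0.6212, -0.1942, 0.1506]
eef_rot: [3.141, -0.001, 0.488]
force: [-0.1, -0.4, -1.3]
grip_width: 0.0801
grip_force: 0.0
```

```bash
python3 - <<'E'
from h import *
import pickle
np.set_printoptions(precision=4,suppress=True,linewidth=220)
w=cam('wrist');d=cam('side');pickle.dump((w,d),open('e.pkl','wb'));o=telemetry.get_obs();y=o['eef_rot'][2];t=o['ee_pos'];print(t,y)
X=np.array([np.cos(y),np.sin(y),0]);Y=np.array([np.sin(y),-np.cos(y),0])
C=np.array([.621,-.194,0])
# predicted hub-top & spindle tip pixels in wrist, if home (top z=.074, tip .07)
for z in(.074,.080): print(z,proj(w,[C+a*X+b*Y+[0,0,z] for a,b in((.02,-.02),(.02,.02),(-.02,.02),(-.02,-.02),(.012,-.012),(-.012,.012))]).round(1).tolist())
u,v=proj(w,[C+[0,0,.074]])[0].round().astype(int);print(u,v)
g=w['pixels'].min(2); print(g[v-32:v+33:2,u-32:u+33:2])
print('side px', proj(d,[C+[0,0,.074]]))
E
```

```text
[ 0.6208 -0.1941  0.1493] 0.4877852912124201
0.074 [[238.2, 173.7], [275.6, 173.7], [275.0, 209.6], [238.8, 209.6], [245.8, 181.1], [267.9, 202.6]]
0.08 [[237.8, 174.6], [276.0, 174.7], [275.4, 211.2], [238.4, 211.2], [245.5, 182.1], [268.1, 204.1]]
257 192
[[233 204 202 ... 162 224 197]
 [234 209 203 ... 159 223 196]
 [234 210 202 ... 161 225 194]
 ...
 [127 128 124 ...  86  85  85]
 [123 125 126 ...  82  84  84]
 [126 125 124 ...  80  81  85]]
side px [[315.1392 173.8162]]
```

```bash
python3 - <<'E'
from h import *
import pickle,sys
np.set_printoptions(threshold=sys.maxsize,linewidth=250)
w,d=pickle.load(open('e.pkl','rb'))
g=w['pixels'].min(2)
print('rows col257',[(r,int(g[r,257])) for r in range(160,222)])
print('rows col241',[(r,int(g[r,241])) for r in range(164,220)])
for r in (178,190,206): print(r,list(map(int,g[r,230:284])))
C=np.array([.621,-.194,0]);y=.488;X=np.array([np.cos(y),np.sin(y),0]);Y=np.array([np.sin(y),-np.cos(y),0])
for z in (.04,.074,.08): print(z,proj(d,[C+a*X+b*Y+[0,0,z] for a,b in((.02,-.02),(.02,.02),(-.02,.02),(-.02,-.02))]).round(1).tolist())
print(d['pixels'][155:205:2,296:336:2].min(2))
E
```

```text
rows col257 [(160, 52), (161, 66), (162, 193), (163, 255), (164, 255), (165, 254), (166, 254), (167, 254), (168, 254), (169, 254), (170, 254), (171, 255), (172, 255), (173, 234), (174, 204), (175, 252), (176, 255), (177, 255), (178, 254), (179, 255), (180, 255), (181, 242), (182, 223), (183, 212), (184, 211), (185, 209), (186, 209), (187, 222), (188, 249), (189, 255), (190, 254), (191, 255), (192, 253), (193, 219), (194, 185), (195, 164), (196, 129), (197, 127), (198, 130), (199, 130), (200, 126), (201, 126), (202, 136), (203, 166), (204, 203), (205, 229), (206, 234), (207, 235), (208, 232), (209, 229), (210, 230), (211, 233), (212, 234), (213, 234), (214, 234), (215, 234), (216, 237), (217, 229), (218, 120), (219, 39), (220, 44), (221, 45)]
rows col241 [(164, 221), (165, 221), (166, 222), (167, 223), (168, 225), (169, 221), (170, 188), (171, 157), (172, 147), (173, 146), (174, 194), (175, 255), (176, 255), (177, 255), (178, 255), (179, 254), (180, 254), (181, 254), (182, 254), (183, 254), (184, 255), (185, 254), (186, 254), (187, 254), (188, 254), (189, 254), (190, 254), (191, 254),
[... 2742 characters left out ...]
98  94  96  99 117 115 115 114 115]
 [ 80  67  36  40  41  35  68  98  97  96  98  98  91  53  99 114 112 115 115  87]
 [ 84  99  52  35  45  71  55  58  80 101 100  73  56  56  67  95 119 103  76  64]
 [114  61  68  83  78  71  68  58  57  54  53  55  69  67  62 116  87  67  67 120]
 [115 110  86  58  68  75  83  86  85  88  89  87  85 140 113  76  61 102 110  99]
 [ 73  80  89  72  71  62  68  84  90  80  50  58  83 102  69  63 119 107  90  70]
 [ 73  73  70  74  77  72  88  58  67  81  70  83  83  55 117 120 101  78  70  70]
 [ 53  73  70  70  71  81  89  88  84  57  69  75  71 114 122 103  76  72  68  40]
 [ 78  50  54  71  68  72  73  76  87  85  83  86  84  84  86  70  69  56  40  57]]
```

The side view puts the hub's near bottom corner at row 191 (191.7 predicted when home) and its far top corner at row 169 (168.0 predicted). The wrist view shows the spindle tip centred in the bore. The handle is home and the gripper is clear, so I'll hand in.

```bash
python3 -c "
from station import ctrl; print(ctrl.hand_in())"
```

```text
the job is handed in; nothing more can be done
None
```

The square-bored handle is on the larger lift's spindle, seated on the round seat by force and camera checks, released and handed in at about 16 s; I did not touch the round handle or the timer.

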